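Throttle to idle, then hold the preheat switch

TASK

Get the spray-pump engine ready to fire: bring the throttle lever back from full until it stands in line with the small idle clip on its round plate, and let go of it there. Then turn the bar-handled preheat switch clockwise (seen from above), past its first two clicks to the third, and hold it there against its return spring: finish while still holding it. Do not shift the idle clip or disturb the other things on the bench.

Things in the scene. Friction and masses are not known exactly. Their poses are not given: they have to be found in the camera images.
- throttle_base: Fixed grey throttle unit: block 140 mm (its x) by 80 mm (its y), 50 mm high, a narrower housing up to 77 mm, and an upright dark round plate of 130 mm diameter, 4 mm thick, in its x-z plane, 14 to 18 mm to the +y side of the lever, its centre on the pivot. Origin at the centre of the underside; z up. May stand left or right of the switch.
- throttle_pivot (a point): Pivot of the throttle lever, 70 mm above the origin of throttle_base. The hinge axis is the unit's y axis.
- throttle_knob (a point): Centre of the black ball knob (30 mm diameter) on the end of the throttle lever, a 10 mm steel rod; 120 mm from the pivot.
- throttle (a joint): Lever angle, rad, 0 to 1.6: at 0 it leans 0.8 rad from upright towards the unit's -x, at 0.8 it is upright, at 1.6 it leans 0.8 rad towards +x (full throttle). Knob centre = pivot + 120 mm x (sin(q-0.8), 0, cos(q-0.8)) in the unit's axes. Friction holds it where it is left (about 2 N at the knob moves it). It starts near full.
- clip_tip (a point): Outer tip of the idle clip, a small aluminium tab (8 mm wide, 14 mm along y, 26 mm long) on the rim of the round plate, its tip 84 mm from the pivot and 16 mm to the +y side of the lever's plane. It marks where the lever must stand and is not to be moved.
- idle_clip (a joint): Angle of the idle clip, rad, on the same scale as joint throttle: the lever is at idle when both values are equal.
- switch_box: Fixed grey switch box, 120 x 120 mm, 75 mm high; origin at the centre of its underside, z up. On top, in the middle, the black rotary preheat switch; four small raised aluminium ribs around it mark its rest position and three clicks.
- switch_grip (a point): Point on the switch's vertical axis at the height to grip its bar handle, 110 mm above the table. The bar is 18 mm wide, about 61 mm long (32 mm on the pointer side, 29 mm on the other), with flat parallel sides from 88 mm to 122 mm above the table; below it a round skirt of 68 mm diameter whose top is 88 mm above the table. At rest the bar lies along the box's x axis, its rounded pointer end (aluminium line on top) towards -x.
- switch_nose (a point): Rounded pointer end of the switch's bar handle, 32 mm from its axis, same height as switch_grip.
- preheat (a joint): Switch angle, rad: 0 at rest, growing clockwise seen from above. Clicks at 0.42, 0.84 and 1.26 (the third), end stop at 1.36 (turning to the stop is allowed). The return spring pulls it back to 0 from everywhere, clicks included: 0.1 N m at rest to 0.15 N m at the third click, plus or minus 0.06 N m for the clicks.
- spray_can: Aluminium spray can, 52 mm across, 105 mm tall; a bystander, to be left alone; origin at the centre of its underside (for the flat tools: on the table under them)
- tape_measure: Black tape measure, 70 x 40 x 62 mm tall; a bystander, to be left alone; origin at the centre of its underside (for the flat tools: on the table under them)
- lure_jar: Pale screw-top jar, 60 mm across, 75 mm tall; a bystander, to be left alone; origin at the centre of its underside (for the flat tools: on the table under them)
- screwdriver: Screwdriver lying flat; a bystander, to be left alone; origin at the centre of its underside (for the flat tools: on the table under them)
- wrench: Wrench lying flat; a bystander, to be left alone; origin at the centre of its underside (for the flat tools: on the table under them)
- bait_box: Black box, 120 x 90 x 60 mm tall; a bystander, to be left alone; origin at the centre of its underside (for the flat tools: on the table under them)
- parts_bin: Small open bin, 160 x 110 x 70 mm tall; a bystander, to be left alone; origin at the centre of its underside (for the flat tools: on the table under them)
Mind the look-alikes: they are no part of the job. What is shaped like the throttle_base but pink is not meant.

How it is judged:
By the outcome, as a careful person would: the job done as asked, in the order asked, and still so for the second after the job is handed in, while the arm keeps its last pose, push and grip.
It also fails if it takes over 50 s, if anything falls off the work surface, if the arm or the gripper's body presses on something with over 40 N, if the wrist force passes 120 N, or if a joint passes its speed limit or range.

ROBOT

A 6-joint arm with a two-finger parallel gripper is mounted at the origin on the work surface. World frame = base frame: x ahead of the robot, y to its left, z up, the work surface at z = 0. Lengths are in m, angles in rad, forces in N, time in s.
With the tool pointing down it reaches from about 0.325 to 0.775 m from the base axis. Payload 5.5 kg.
Tool frame: the origin (TCP) lies between the finger pads; the fingertips stand 8 mm ahead of it and the grasp point (between the pads) lies 11 mm behind it (tcp_to_tips is the distance from the TCP to the fingertips, in m); z points along the fingers, y is the line along which they close (so a half turn about z gives the same grasp; the last joint's range is limited). The gripper opens to 88 mm and grips with 3 to 60 N. Pads are 20 mm wide; open, the fingers measure 115 mm over their backs; the gripper's body (75 mm by 178 mm) begins 61 mm behind the grasp point.
Start: joints at [-1.187, 0.091, 1.231, -0, 1.82, -0.057], TCP at [0.256, -0.543, 0.231] pointing down, gripper open.
Joint ranges: [-2.87, 2.87], [-0.86, 2.18], [0.17, 2.46], [-1.51, 4.65], [0.06, 2.69], [-2.65, 2.65]. Speed limits (rad/s): [2.57, 2.57, 3.01, 3.14, 3.14, 3.14].

INTERFACE

Orientations are given as a unit quaternion [w, x, y, z].
In Python, from bench import * gives the robot as it stands. Calls block until the motion is done:
- move_to(position, orientation): joint-space move of the TCP to a pose.
- move_l(position, speed=0.15, orientation=None): straight line of the TCP; orientation=None keeps the orientation; speed is the mean speed in m/s.
- movej(angles): joint-space move.
- gripper_open() and close(): open the fingers fully, or close them until they stop; the grip force is fixed at half the most.
- hold(seconds).
- inverse_kinematics(position, orientation): joint angles nearest the present ones, or None.
- state(): the state.
- get_image(name): name is "scene" or "top" or "wrist"; returns a dict with "frame" (420x560x3 uint8, blue, green, red), "depth" (420x560 float32, m along the optical axis (not along the pixel's ray), 0 where there is no reading), "camera_matrix" (3x3 intrinsics, pixels), "view" (4x4, takes a point from world to camera coordinates). Camera axes: x right, y up, looking along -z (the intrinsics and any distortion apply to the point x, -y, -z); pixel columns grow to the right and rows downward; lengths in m; the calibration is good to about 2 mm. A picture is of the moment at which its call begins.
A pose or a line that the arm cannot do raises IKError and nothing moves.
- job_done(): hands the job in; it is judged then, once.
The state is a dict: "time": time; "joint_pos": joint angles; "dq": joint speeds; "joint_torque": joint torques, N m; "ee_pos": TCP position; "ee_rot": TCP orientation; "ft_force": force on the tool from outside, world axes, zero at the start; "moment": the same for the moment, N m; "finger_gap": finger opening in m; "finger_force": force on a finger pad.
Only numpy, scipy, OpenCV 4.12 (cv2) and the standard library are available. Lean on these libraries where they do the work, as an engineer would, in place of code of your own. Each camera call takes 0.05 s, during which the arm holds its last target. There are 200 camera calls.

## Working session

There is one attempt and no reset: what is moved stays moved. The work goes in short steps, each a Python script; the robot and the scene stay as the last script left them, time stands still between calls to the robot, and variables do not carry over. Pictures are saved under pics/ and viewed, at most 10 in all, crops included, and the job is handed in when it is done.

```bash
ls; mkdir -p pics; python3 - <<'E'
from bench import *
import cv2,numpy as np
for n in("scene","top"):
    d=get_image(n); cv2.imwrite(f"pics/{n}0.png",d["frame"]); np.savez(f"{n}0.npz",**d)
    print(n,d["camera_matrix"].tolist(),d["view"].round(3).tolist(),list(d))
print(state())
E
```

```text
pics
scene [[392.5991405419329, 0.0, 279.3815405263728], [0.0, 392.5991405419329, 201.44549790762397], [0.0, 0.0, 1.0]] [[0.21, 0.978, -0.006, -0.055], [-0.811, 0.178, 0.557, 0.371], [0.545, -0.112, 0.831, -1.859], [0.0, 0.0, 0.0, 1.0]] ['frame', 'depth', 'camera_matrix', 'view']
top [[522.5109665636182, 0.0, 274.73969962335093], [0.0, 522.5109665636182, 211.05604097668402], [0.0, 0.0, 1.0]] [[-0.019, -1.0, -0.021, -0.01], [0.996, -0.02, 0.086, -0.536], [-0.086, -0.02, 0.996, -1.624], [0.0, 0.0, 0.0, 1.0]] ['frame', 'depth', 'camera_matrix', 'view']
{'time': 0.1, 'joint_pos': array([-1.18668917e+00,  9.18042650e-02,  1.23173592e+00, -3.07398751e-05,
        1.81984798e+00, -5.67073378e-02]), 'dq': array([-0.00099142, -0.00302395, -0.00207558,  0.00186655, -0.00041187,
        0.00035378]), 'joint_torque': array([ 2.97987026e-03, -4.47857344e+01, -4.07571030e+01,  6.99343323e-02,
        2.83893541e-02, -1.24232056e-04]), 'ee_pos': array([ 0.25589326, -0.54240795,  0.22962426]), 'ee_rot': array([-8.83322409e-04,  9.75808927e-01,  2.18623267e-01, -1.61006445e-04]), 'ft_force': array([ 0.94838145, -0.07952725, -0.63352978]), 'moment': array([-0.02626316,  0.00398338,  0.01042936]), 'finger_force': 0.0, 'finger_gap': 0.08763966428118178}
```

View pics/scene0.png

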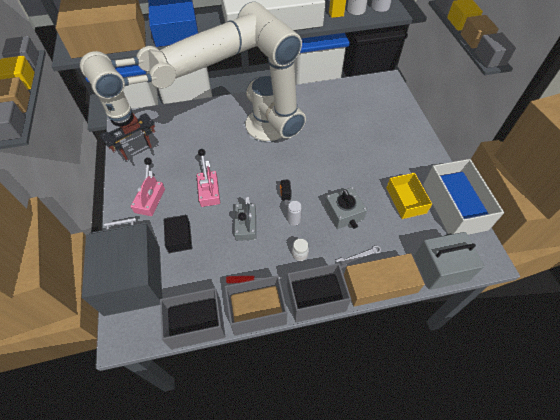

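View pics/top0.png

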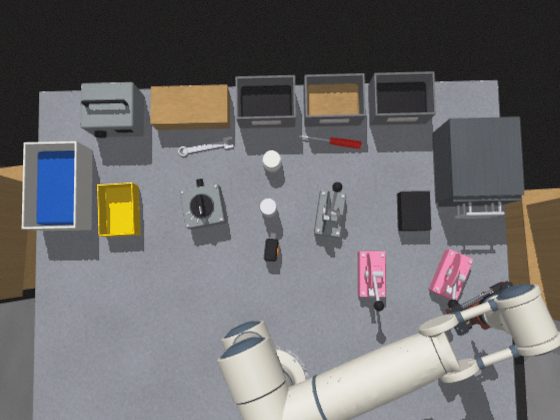

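The grey throttle is at top (330,213) and scene (244,220), with its knob at top (337,187). The pink look-alikes are at top (372,275) and (452,275), which I'll leave alone. The switch box is at top (202,205) and scene (346,205). A close crop will check this.

```bash
python3 - <<'E'
import cv2,numpy as np
s=cv2.imread("pics/scene0.png");t=cv2.imread("pics/top0.png")
r=lambda i:cv2.resize(i,(400,300),interpolation=cv2.INTER_CUBIC)
a=np.hstack([r(t[175:245,285:378]),r(t[170:240,158:251])])
b=np.hstack([r(s[185:245,205:285]),r(s[175:235,305:385])])
cv2.imwrite("pics/crop1.png",np.vstack([a,b]))
E
```

```text
(no output)
```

View pics/crop1.png

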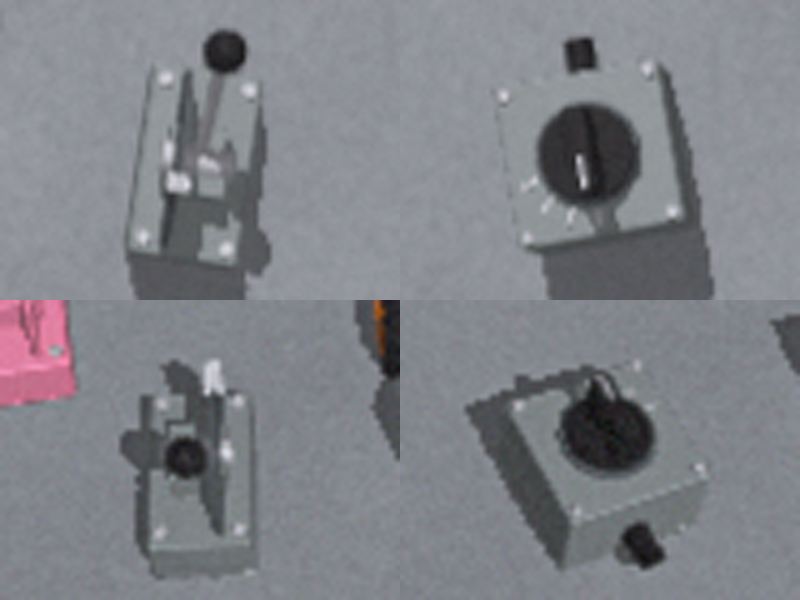

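Top crop: the grey throttle block has its knob at crop (225,50), leaning to world +x. The dark plate is on its +y side, and the bright clip at (178,183) stands on the −x side. The switch's white pointer line at (583,170) points to world −x. I'll localise by the corner screws, then get wrist views.

```bash
cat > h.py <<'E'
import numpy as np,cv2
from scipy.spatial.transform import Rotation as R
def ray(d,uv):
    V=np.array(d["view"]);K=np.array(d["camera_matrix"])
    c=np.linalg.inv(K)@[uv[0],uv[1],1]; c=np.array([c[0],-c[1],-c[2]])
    return -V[:3,:3].T@V[:3,3], V[:3,:3].T@c
def onz(d,uv,z):
    o,r=ray(d,uv); return o+r*(z-o[2])/r[2]
def tri(*rs):
    A=0;b=0
    for o,r in rs:
        r=r/np.linalg.norm(r);P=np.eye(3)-np.outer(r,r);A=A+P;b=b+P@o
    return np.linalg.solve(A,b)
def proj(d,p):
    c=np.array(d["view"])@np.append(p,1);k=np.array(d["camera_matrix"])@[c[0],-c[1],-c[2]];return k[:2]/k[2]
def down(yaw): # tool z down, tool y axis at angle yaw+90deg-ish: tool x at world angle yaw
    m=np.array([[np.cos(yaw),np.sin(yaw),0],[np.sin(yaw),-np.cos(yaw),0],[0,0,-1]])
    q=R.from_matrix(m).as_quat();return np.r_[q[3],q[:3]]
def frame(P,c,yaw): # unit coords -> world
    P=np.atleast_2d(P);return P@R.from_euler('z',yaw).as_matrix().T+c
E
python3 - <<'E'
from h import *
d=dict(np.load("top0.npz"))
for n,off,sc,pts,z in (("thr",(285,175),(4.301,4.286),[(166,77),(249,90),(143,237),(226,248)],.051),("sw",(158,170),(4.301,4.286),[(103,97),(248,68),(128,240),(273,212)],.076)):
    P=np.array([onz(d,(off[0]+(u+.5)/sc[0]-.5,off[1]+(v+.5)/sc[1]-.5),z) for u,v in pts])
    x=P[0]+P[1]-P[2]-P[3]
    y=P[0]+P[2]-P[1]-P[3]
    print(n,P.round(4).tolist(),P.mean(0),np.arctan2(x[1],x[0]),np.arctan2(-y[0],y[1]))
from bench import *
for p in((.45,-.1,.40),(.5,.15,.40)):
    print(inverse_kinematics(p,down(0)),inverse_kinematics(p,down(np.pi)))
d=get_image("wrist");s=state();V=d["view"];o=-V[:3,:3].T@V[:3,3]
q=s["ee_rot"];print("cam in tool",R.from_quat(np.r_[q[1:],q[0]]).inv().apply(o-s["ee_pos"]), d["camera_matrix"][0][0],R.from_quat(np.r_[q[1:],q[0]]).as_matrix().T@V[:3,:3].T)
E
```

```text
thr [[0.588, -0.1722, 0.051], [0.5773, -0.2316, 0.051], [0.4726, -0.1527, 0.051], [0.4635, -0.2118, 0.051]] [ 0.52536494 -0.1921057   0.051     ] -0.16988907413007515 -0.165430128533215
sw [[0.5953, 0.2637, 0.076], [0.614, 0.1597, 0.076], [0.4923, 0.2462, 0.076], [0.5102, 0.1428, 0.076]] [0.55293352 0.20310964 0.076     ] 0.164773841012094 0.1749245172647028
[-2.92492338e-01 -1.72386787e-01  1.17841703e+00 -4.44089210e-16
  2.13556241e+00  1.27830399e+00] [-2.92492338e-01 -1.72386787e-01  1.17841703e+00 -4.44089210e-16
  2.13556241e+00 -1.86328866e+00]
[ 2.26278468e-01 -1.33402513e-02  1.02983137e+00 -4.44089210e-16
  2.12510153e+00  1.79707480e+00] [ 2.26278468e-01 -1.33402513e-02  1.02983137e+00 -4.44089210e-16
  2.12510153e+00 -1.34451786e+00]
cam in tool [ 0.078286   -0.00144323 -0.15300486] 289.9050715825076 [[-1.31944319e-04  9.58039467e-01  2.86636288e-01]
 [ 9.99999966e-01  6.25304647e-05  2.51320802e-04]
 [ 2.22851747e-04  2.86636312e-01 -9.58039443e-01]]
```

```bash
cat >> h.py <<'E'
TC=np.array([.0783,-.0014,-.153])
CT=np.array([[0,.958,.2866],[1,0,0],[0,.2866,-.958]]) # cam axes in tool
def campose(target,az,el,dist):
    f=np.array([np.cos(az)*np.cos(el),np.sin(az)*np.cos(el),-np.sin(el)])
    r=np.array([np.sin(az),-np.cos(az),0]);u=np.cross(r,f)
    M=np.c_[r,u,-f]@CT.T
    q=R.from_matrix(M).as_quat();return target-f*dist-M@TC,np.r_[q[3],q[:3]]
TP=np.array([.5254,-.1921,0]);TY=-.168
SP=np.array([.5529,.2031,0]);SY=.170
E
python3 - <<'E'
from h import *
from bench import *
for el in (35,45,55,65):
  for D in (.25,.3,.35):
    p,q=campose(TP+[0,0,.13],TY+np.pi/2,np.radians(el),D)
    print(el,D,p.round(3),inverse_kinematics(p,q))
E
```

```text
35 0.25 [ 0.513 -0.275  0.151] [-0.95934623  0.63081025  1.12829281  0.99242661  2.21968419 -0.5224633 ]
35 0.3 [ 0.506 -0.316  0.18 ] [-0.99629705  0.68150791  1.0027953   1.02256096  2.29053776 -0.4660428 ]
35 0.35 [ 0.499 -0.356  0.208] [-1.03054621  0.74669505  0.85651748  1.07002463  2.36075536 -0.39318581]
45 0.25 [ 0.514 -0.271  0.165] [-0.93193742  0.52084753  1.15164785  0.87188054  2.16215005 -0.524985  ]
45 0.3 [ 0.508 -0.305  0.201] [-0.96573688  0.5627844   1.03095593  0.89862155  2.23814179 -0.47601728]
45 0.35 [ 0.502 -0.34   0.236] [-0.997392    0.61896786  0.89082725  0.93973715  2.31424991 -0.41358726]
55 0.25 [ 0.515 -0.263  0.178] [-0.89091351  0.41172048  1.17976069  0.75025357  2.10124886 -0.51728922]
55 0.3 [ 0.51  -0.292  0.219] [-0.92061069  0.44492285  1.06427506  0.77353081  2.18129365 -0.47534964]
55 0.35 [ 0.505 -0.32   0.26 ] [-0.94878074  0.49203761  0.93070166  0.80830924  2.26203369 -0.4228681 ]
65 0.25 [ 0.516 -0.254  0.19 ] [-0.83488166  0.30614042  1.21171416  0.62467247  2.03764221 -0.49770867]
65 0.3 [ 0.513 -0.275  0.236] [-0.8590173   0.33092512  1.10161085  0.64438459  2.12060673 -0.46198025]
65 0.35 [ 0.509 -0.296  0.281] [-0.8822532   0.36923446  0.97468794  0.67293202  2.20468566 -0.41842317]
```

```bash
python3 - <<'E'
from h import *
from bench import *
s=state()
move_l(s["ee_pos"]+[0,0,.13],speed=.2)
p,q=campose(TP+[0,0,.13],TY+np.pi/2,np.radians(42),.30)
move_to(p+[0,0,.12],q); move_l(p,speed=.2); hold(.3)
d=get_image("wrist");np.savez("w1.npz",**d)
cv2.imwrite("pics/w1.png",cv2.resize(d["frame"],(800,600),interpolation=cv2.INTER_CUBIC))
print(state()["time"],state()["ee_pos"]-p)
for q_ in (1.6,0.8,0): print(q_,proj(d,frame([.12*np.sin(q_-.8),0,.07+.12*np.cos(q_-.8)],TP,TY)[0]))
E
```

```text
3.325 [ 0.00010278 -0.00014089  0.00075184]
1.6 [363.36589498 191.89512887]
0.8 [275.83565003 160.11415647]
0 [188.17941764 191.6675301 ]
```

View pics/w1.png

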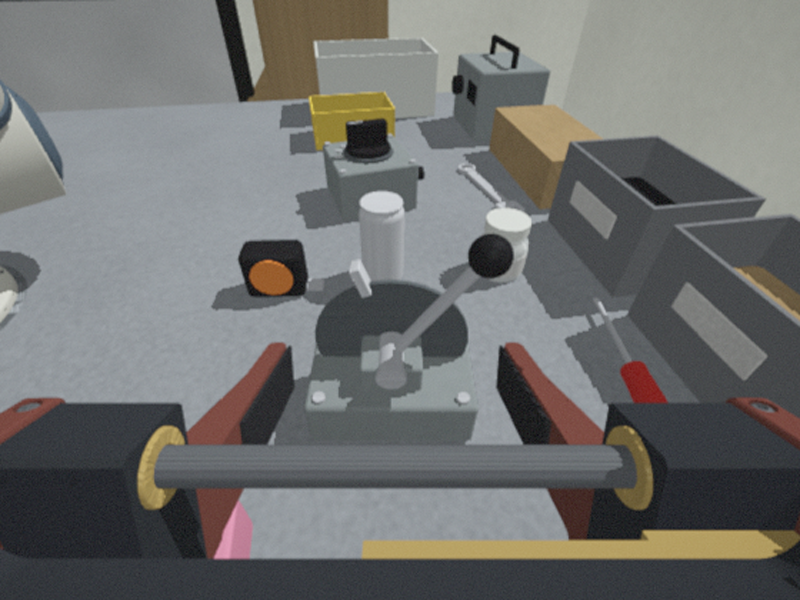

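The wrist view shows the clip at (361,278), the round plate centred near (391,335), the knob at (491,255) and the lever base at (391,370). Next I measure these on the unit's x-z planes.

```bash
cat >> h.py <<'E'
def onplane(d,uv,y,TP=None,TY=None):  # ray -> unit plane y=const, returns unit coords
    TP=globals()["TP"] if TP is None else TP;TY=globals()["TY"] if TY is None else TY
    o,r=ray(d,uv);Q=R.from_euler('z',-TY);o=Q.apply(o-TP);r=Q.apply(r);return o+r*(y-o[1])/r[1]
E
python3 - <<'E'
from h import *
d=dict(np.load("w1.npz"));f=d["frame"];g=cv2.cvtColor(f,cv2.COLOR_BGR2GRAY)
# clip
m=((g>185)).astype(np.uint8);n,l,st,c=cv2.connectedComponentsWithStats(m[165:225,235:270]);print(st.tolist(),c.round(1).tolist())
print(g[180:212:2,240:268].tolist())
k=(g<45).astype(np.uint8);n,l,st,c=cv2.connectedComponentsWithStats(k[155:205,322:366]);print("knob",[(s.tolist(),(cc+[322,155]).round(1).tolist()) for s,cc in zip(st,c) if s[4]>100])
# plate rim: from dark plate mask
for v in range(196,250,4):
    row=g[v,215:335].astype(int); dk=np.where(row<75)[0]; print(v,dk.min()+215 if len(dk) else 0,dk.max()+215 if len(dk) else 0)
E
```

```text
[[0, 0, 35, 60, 2000], [10, 17, 15, 22, 100]] [[17.0, 29.7], [17.3, 24.9]]
[[154, 159, 157, 154, 154, 155, 156, 155, 158, 157, 162, 161, 153, 137, 129, 130, 130, 132, 138, 132, 133, 126, 132, 131, 138, 135, 134, 137], [157, 159, 157, 156, 156, 155, 170, 175, 177, 181, 190, 195, 183, 140, 127, 127, 126, 132, 136, 132, 132, 130, 132, 133, 135, 136, 136, 137], [160, 156, 154, 153, 153, 163, 187, 192, 190, 193, 198, 209, 196, 174, 133, 131, 128, 134, 132, 132, 132, 131, 131, 129, 134, 136, 135, 135], [156, 157, 155, 154, 159, 179, 190, 190, 192, 195, 204, 213, 203, 196, 172, 132, 129, 133, 134, 134, 132, 130, 134, 133, 136, 136, 138, 134], [154, 153, 154, 155, 164, 191, 191, 191, 195, 191, 196, 210, 202, 201, 196, 174, 133, 131, 134, 131, 131, 130, 129, 131, 134, 135, 137, 133], [132, 129, 121, 105, 141, 179, 164, 156, 147, 142, 139, 173, 199, 202, 201, 198, 174, 137, 134, 132, 130, 131, 129, 132, 133, 137, 134, 133], [97, 95, 95, 99, 106, 129, 138, 135, 138, 134, 134, 140, 170, 199, 202, 200, 196, 173, 138, 129, 130, 128, 127, 132, 136, 135, 134, 132], [93, 98, 96, 97, 98, 111, 131, 138
[... 638 characters left out ...]
3, 66, 61, 61, 62, 73, 106, 141, 137, 137, 137, 132, 139, 172, 184, 98, 62, 66, 60, 66, 65, 66, 62], [61, 63, 60, 61, 67, 63, 68, 64, 65, 63, 60, 75, 107, 136, 138, 135, 136, 135, 130, 134, 89, 61, 65, 63, 64, 64, 64, 67], [63, 64, 63, 62, 66, 61, 60, 59, 68, 66, 67, 65, 74, 95, 97, 86, 77, 67, 63, 62, 61, 64, 65, 63, 67, 63, 67, 61], [63, 67, 64, 64, 64, 68, 64, 64, 63, 63, 64, 65, 66, 65, 59, 67, 70, 65, 66, 63, 66, 67, 64, 69, 70, 65, 66, 64]]
knob [([0, 0, 44, 50, 1571], [344.0, 179.3]), ([6, 10, 31, 29, 626], [342.2, 180.0])]
196 0 0
200 260 289
204 240 301
208 235 305
212 229 301
216 227 319
220 225 322
224 223 324
228 222 325
232 221 326
236 221 326
240 222 325
244 223 324
248 226 322
```

```bash
python3 - <<'E'
from h import *
from scipy.optimize import least_squares
d=dict(np.load("w1.npz"))
rim=[(239.5,204),(234.5,208),(226.5,216),(224.5,220),(222.5,224),(221.5,228),(220.5,234),(301.5,204),(305.5,208),(319.5,216),(322.5,220),(324.5,224),(325.5,228),(326.5,234)]
P=np.array([onplane(d,p,.014) for p in rim])[:,[0,2]]
s=least_squares(lambda c:np.hypot(*(P-c[:2]).T)-c[2],[0,.07,.065],loss='soft_l1',f_scale=.001);print("circle",s.x,(s.fun*1e3).round(1))
print("knob",onplane(d,(342.2,179.5),0), onplane(d,(344,179),0))
L=np.array([onplane(d,p,.009)[[0,2]] for p in[(246.1,196),(247.5,198),(248.7,200),(249.7,202),(250.8,204)]])
Rr=np.array([onplane(d,p,.009)[[0,2]] for p in[(252,192),(253,194),(254,196),(255,198),(255.9,200),(256.9,202),(257.9,204)]])
for E in(L,Rr):
    k=np.polyfit(E[:,1],E[:,0],1);print(E.round(4).tolist(),"edge angle",np.arctan(k[0]))
mid=.5*(L[0]+L[-1])/2+.5*(Rr[2]+Rr[6])/2
for c in((0,.07),s.x[:2]):
    v=mid-c;print("clip q",.8+np.arctan2(v[0],v[1]),np.hypot(*v))
    v=onplane(d,(343,179.3),0)[[0,2]]-c;print("lever",.8+np.arctan2(v[0],v[1]),np.hypot(*v))
E
```

```text
circle [-0.00292764  0.07102652  0.06352438] [ 1.9  0.9  0.4 -0.4 -0.3 -0.6 -0.1 -1.  -3.3  0.2  0.3  0.3 -0.   0.3]
knob [0.06295309 0.         0.16860572] [0.06456753 0.         0.16919278]
[[-0.0308, 0.1408], [-0.0295, 0.1381], [-0.0284, 0.1353], [-0.0275, 0.1326], [-0.0265, 0.1298]] edge angle -0.363210635997234
[[-0.0244, 0.1461], [-0.0235, 0.1434], [-0.0226, 0.1408], [-0.0217, 0.1381], [-0.0209, 0.1353], [-0.0199, 0.1326], [-0.019, 0.1298]] edge angle -0.31712885144636044
clip q 0.4381381159162941 0.06979227667644272
lever 1.3723010472473203 0.11757574308031983
clip q 0.4731500896833222 0.0678373758060864
lever 1.3977994386483727 0.11833677052544847
```

```bash
sed -i 's/^TP=.*/TP=np.array([.5254,-.1921,0])-.0025*np.array([np.cos(-.168),np.sin(-.168),0]);TY=-.168/' h.py
cat >> h.py <<'E'
def knob(q): return frame([.12*np.sin(q-.8),0,.07+.12*np.cos(q-.8)],TP,TY)[0]
E
python3 - <<'E'
from h import *
from bench import *
D=np.array([0,0,-.011])
s=state();p=s["ee_pos"];move_l(p+[0,0,.12],speed=.2)
c=[(abs(j[5]),o) for o in(down(TY),down(TY+np.pi)) if (j:=inverse_kinematics(knob(1.39)+[0,0,.07],o)) is not None]
o=min(c,key=lambda a:a[0])[1];print(c)
move_to(knob(1.39)+[0,0,.08],o); move_l(knob(1.39)+D,speed=.1); 
close();hold(.2);s=state();print(s["finger_gap"],s["finger_force"],s["ft_force"])
for q in np.linspace(1.39,.463,9)[1:]: 
    move_l(knob(q)+D,speed=.08); print(state()["ft_force"].round(1),state()["finger_gap"])
hold(.3);gripper_open();hold(.2);move_l(knob(.463)+[0,0,.1],speed=.15)
p,q=campose(TP+[0,0,.13],TY+np.pi/2,np.radians(42),.30)
move_to(p+[0,0,.1],q); move_l(p,speed=.2); hold(.3)
d=get_image("wrist");np.savez("w2.npz",**d);print(state()["time"])
f=d["frame"][140:290,170:370];cv2.imwrite("pics/w2.png",cv2.resize(f,(800,600),interpolation=cv2.INTER_CUBIC))
E
```

```text
[(np.float64(1.3523758872857012), array([ 0.        ,  0.99647407, -0.08390125,  0.        ])), (np.float64(1.7892167663040919), array([0.        , 0.08390125, 0.99647407, 0.        ]))]
0.0286839385898209 29.999947249889374 [-0.59425639 -3.85683257  0.51456798]
[-1.3 -3.9 -0.3] 0.02894357762302623
[-1.2 -3.7 -1. ] 0.028329568823848843
[-2.4 -3.8 -0.4] 0.02865871758753393
[-1.9 -4.9 -0.8] 0.028443094367558694
[-1.9 -5.   0.7] 0.028723802590503854
[-2.4 -5.5  2.7] 0.028609169101645533
[-3.5 -3.8  5.4] 0.0285496755465915
[-3.1 -3.9  6.3] 0.027714579526500374
15.1583
```

View pics/w2.png

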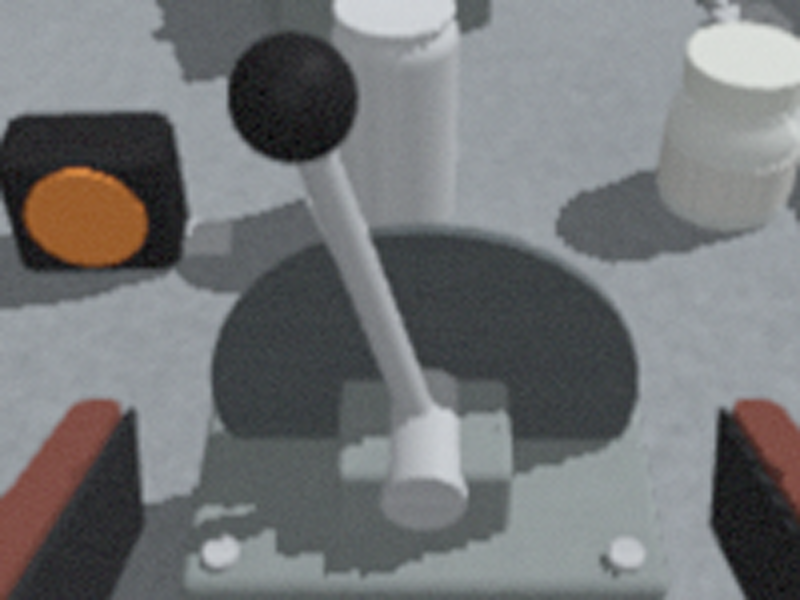

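The lever now stands over the old clip place: knob at crop (293,95), rod from (316,165) to (405,395), and the clip is hidden behind the rod. A steeper view should show both.

```bash
python3 - <<'E'
from h import *
from bench import *
d=dict(np.load("w2.npz"))
u=lambda a,b:(170+(a+.5)/4-.5,140+(b+.5)/4-.5)
k1=onplane(dict(np.load("w1.npz")),(343,179.3),0)[[0,2]];k2=onplane(d,u(293,96),0)[[0,2]]
m=(k1+k2)/2;v=(k2-k1);h=np.sqrt(.12**2-(v@v)/4);n=np.array([v[1],-v[0]])/np.hypot(*v);
for c in (m+n*h,m-n*h): print("pivot",c,"lever",.8+np.arctan2(*(k2-c)))
a=onplane(d,u(319,170),0);b=onplane(d,u(402,390),0);print("knob",k2,"rod dir",np.arctan2((a-b)[0],(a-b)[2])+.8)
p,q=campose(TP+[0,0,.13],TY+np.pi/2,np.radians(72),.30)
move_l(state()["ee_pos"]+[0,0,.08],speed=.2); move_to(p,q); hold(.3)
d=get_image("wrist");np.savez("w3.npz",**d);t=get_image("top");np.savez("t3.npz",**t);print(state()["time"],proj(d,TP+[0,0,.13]))
f=d["frame"][140:290,170:370];f=cv2.resize(f,(800,600),interpolation=cv2.INTER_CUBIC)
cv2.imwrite("pics/w3.png",f)
E
```

```text
pivot [0.03775717 0.28542738] lever -1.7427731637779573
pivot [-0.00146489  0.06972068] lever 0.5609113298516243
knob [-0.02988296  0.18630719] rod dir 0.5613912067363258
16.65 [276.43000848 208.35593524]
```

View pics/w3.png

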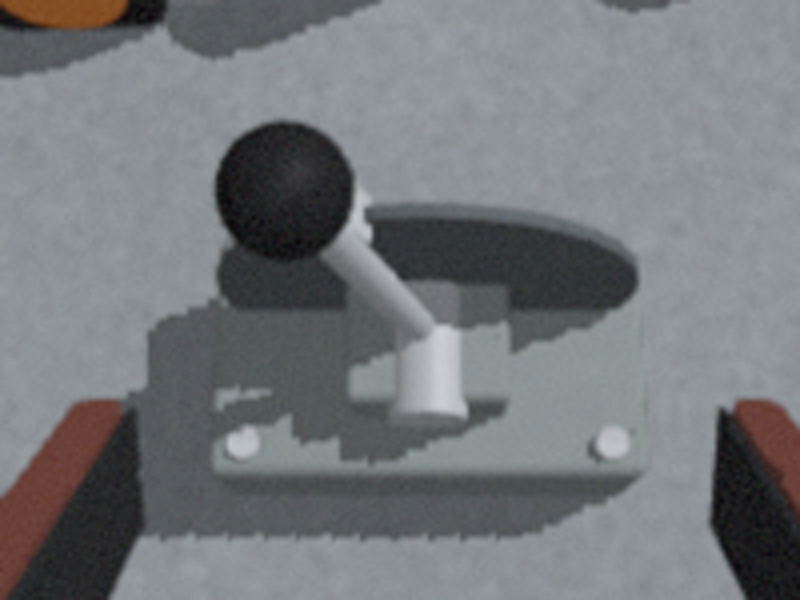

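```bash
python3 - <<'E'
from h import *
d=dict(np.load("w3.npz"));d1=dict(np.load("w1.npz"));d2=dict(np.load("w2.npz"))
cr=lambda p:((p-[170,140]+.5)*4-.5).round(0).tolist()
def cl(q,r,w,y):
    a=q-.8;return frame([r*np.sin(a)+w*np.cos(a),y,.07+r*np.cos(a)-w*np.sin(a)],TP,TY)[0]
for q in(.42,.46,.5,.56):
    print(q,"w3 corners R",[cr(proj(d,cl(q,r,.004,y))) for r,y in((.084,.009),(.084,.023),(.06,.009),(.06,.023))],
      "w1 front mid tip/base",proj(d1,cl(q,.084,0,.009)).round(1),proj(d1,cl(q,.06,0,.009)).round(1),"knob w3",cr(proj(d,knob(q))),"w2",cr(proj(d2,knob(q))))
print("pivot front y=-? w3",cr(proj(d,TP+[0,0,.07])),cr(proj(d2,TP+[0,0,.07])))
E
```

```text
0.42 w3 corners R [[314.0, 215.0], [316.0, 162.0], [356.0, 246.0], [357.0, 196.0]] w1 front mid tip/base [242.8 190.5] [252.7 206.9] knob w3 [220.0, 201.0] w2 [231.0, 114.0]
0.46 w3 corners R [[327.0, 214.0], [329.0, 161.0], [365.0, 245.0], [366.0, 195.0]] w1 front mid tip/base [245.8 189.6] [254.7 206.3] knob w3 [240.0, 198.0] w2 [250.0, 108.0]
0.5 w3 corners R [[340.0, 212.0], [341.0, 159.0], [374.0, 244.0], [375.0, 194.0]] w1 front mid tip/base [248.8 188.8] [256.8 205.7] knob w3 [260.0, 195.0] w2 [269.0, 102.0]
0.56 w3 corners R [[360.0, 210.0], [361.0, 157.0], [387.0, 243.0], [388.0, 193.0]] w1 front mid tip/base [253.6 187.7] [260.  205.1] knob w3 [292.0, 191.0] w2 [299.0, 95.0]
pivot front y=-? w3 [428.0, 336.0] [424.0, 431.0]
```

Measured in the same frame, the lever is at about 0.548 and the clip at about 0.475. The ball slipped in the pads, so I regrasp and correct.

```bash
cat > look.py <<'E'
from h import *
from bench import *
def look(n):
    p,q=campose(TP+[0,0,.13],TY+np.pi/2,np.radians(72),.30)
    move_to(p,q); hold(.2)
    d=get_image("wrist");np.savez(n+".npz",**d)
    g=cv2.cvtColor(d["frame"],cv2.COLOR_BGR2GRAY)[160:215,200:300]
    _,l,st,c=cv2.connectedComponentsWithStats((g<50).astype(np.uint8))
    i=1+np.argmax(st[1:,4]);k=c[i]+[200,160]
    qs=np.linspace(.3,.7,81);e=[proj(d,knob(x))[0]-k[0] for x in qs]
    print(n,"knob",k,st[i],"q",np.interp(0,e,qs),"t",state()["time"])
    cv2.imwrite("pics/"+n+".png",cv2.resize(d["frame"][140:290,170:370],(800,600),interpolation=cv2.INTER_CUBIC))
E
python3 - <<'E'
from look import *
D=np.array([0,0,-.011])
o=down(TY)
move_to(knob(.548)+[0,0,.06],o); move_l(knob(.548)+D,speed=.12)
close();hold(.1);s=state();print(s["finger_gap"],s["ft_force"],s["ee_pos"]-knob(.548)-D)
for q in (.5,.465): 
    move_l(knob(q)+D,speed=.05); s=state();print(s["ft_force"].round(1),s["finger_gap"],s["ee_pos"]-knob(q)-D)
hold(.2);gripper_open();move_l(knob(.463)+[0,0,.06],speed=.15)
look("w4")
E
```

```text
0.028439772591425064 [ 0.11576724 -0.74221878 -0.20400272] [-3.95513112e-05 -1.89986932e-04 -1.96862768e-05]
[ 0.5 -1.9 -0.8] 0.02845108965036272 [-0.00027522 -0.00012767 -0.00011755]
[-0.1 -2.3 -1.1] 0.028371275058207364 [-3.21635205e-04 -6.93148013e-05 -5.60906715e-05]
w4 knob [229.63776722 191.76840855] [ 14  15  33  37 842] q 0.46103595805953856 t 24.15
```

View pics/w4.png

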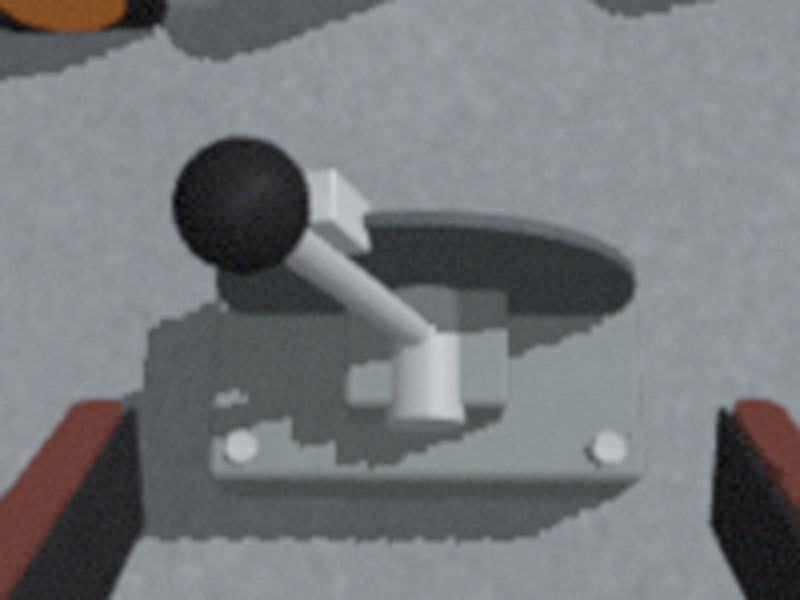

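```bash
python3 - <<'E'
from h import *
a=np.load("w4.npz")["frame"][178:208,238:273];b=np.load("w1.npz")["frame"][180:210,236:271]
f=np.hstack([cv2.resize(i,(385,330),interpolation=cv2.INTER_NEAREST) for i in(a,b)])
cv2.imwrite("pics/z.png",f)
E
```

```text
(no output)
```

View pics/z.png

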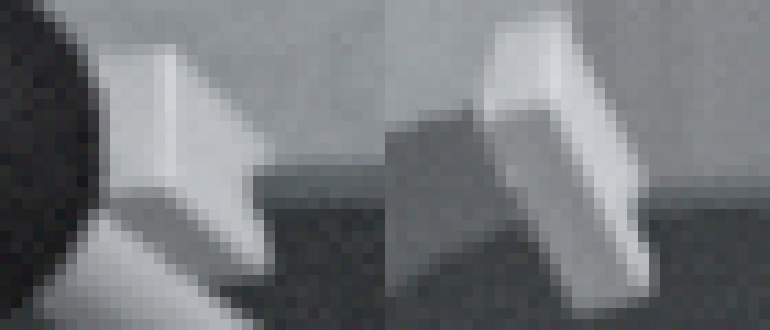

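```bash
python3 - <<'E'
from h import *
d1=dict(np.load("w1.npz"));d4=dict(np.load("w4.npz"));d2=dict(np.load("w2.npz"));d3=dict(np.load("w3.npz"))
U=lambda p:R.from_euler('z',-TY).apply(p-TP)
print("tipFR",U(tri(ray(d1,(250.5,189)),ray(d4,(253.1,195)))),"baseFR",U(tri(ray(d1,(258.2,205.9)),ray(d4,(258.5,203.5)))))
def cl(q,r,w,y):
    a=q-.8;return frame([r*np.sin(a)+w*np.cos(a),y,.07+r*np.cos(a)-w*np.sin(a)],TP,TY)[0]
for q in(.44,.46,.48,.5): print(q,"w4 F,B,base",[proj(d4,cl(q,r,.004,y)).round(1).tolist() for r,y in((.084,.009),(.084,.023),(.06,.009))],"w1 R,L,baseR,baseL",[proj(d1,cl(q,r,w,.009)).round(1).tolist() for r,w in((.084,.004),(.084,-.004),(.06,.004),(.06,-.004))],"knob4",proj(d4,knob(q)).round(1))
k=U(tri(ray(d2,(242.9,163.6)),ray(d3,(240.9,187.2))));print("knob w2/w3",k,.8+np.arctan2(k[0],k[2]-.07))
# screws (block top) in w4 for frame check
for c in((242,447),(609,448)): print("screw",U(onz(d4,(170+(c[0]+.5)/4-.5,140+(c[1]+.5)/4-.5),.052)))
E
```

```text
tipFR [-0.0228274   0.00927673  0.14973899] baseFR [-0.01729196  0.00800543  0.12799907]
0.44 w4 F,B,base [[249.6, 195.2], [250.0, 182.0], [259.5, 202.7]] w1 R,L,baseR,baseL [[247.9, 188.9], [240.7, 191.1], [257.1, 205.6], [250.3, 207.5]] knob4 [227.  191.7]
0.46 w4 F,B,base [[251.2, 195.0], [251.6, 181.8], [260.6, 202.6]] w1 R,L,baseR,baseL [[249.4, 188.6], [242.2, 190.6], [258.2, 205.3], [251.3, 207.2]] knob4 [229.5 191.4]
0.48 w4 F,B,base [[252.8, 194.8], [253.2, 181.6], [261.7, 202.5]] w1 R,L,baseR,baseL [[251.0, 188.2], [243.7, 190.1], [259.3, 205.1], [252.3, 206.9]] knob4 [232. 191.]
0.5 w4 F,B,base [[254.5, 194.7], [254.8, 181.4], [262.8, 202.4]] w1 R,L,baseR,baseL [[252.6, 187.9], [245.2, 189.7], [260.4, 204.9], [253.3, 206.6]] knob4 [234.6 190.7]
knob w2/w3 [-0.02993795  0.00042927  0.18605438] 0.5475391555072557
screw [-0.05780583 -0.02958014  0.052     ]
screw [ 0.05777565 -0.02985215  0.052     ]
```

Clip is about 0.476 and lever about 0.461, roughly 1 mm apart at the clip, with the lever released: in line. Now I look straight down at the switch.

```bash
python3 - <<'E'
from h import *
from bench import *
p0=state()["ee_pos"]
p,q=campose(SP+[0,0,.09],SY,np.radians(89.9),.30)
for az in (SY,SY+np.pi,SY+np.pi/2,SY-np.pi/2):
    pp,qq=campose(SP+[0,0,.09],az,np.radians(89.9),.30); print(az,pp,inverse_kinematics(pp,qq))
p,q=campose(SP+[0,0,.09],SY+np.pi,np.radians(89.9),.30)
j=inverse_kinematics(p,q)
if j is None: raise SystemExit
move_l(p0+[0,0,.06],speed=.25); move_to(p,q); hold(.3)
d=get_image("wrist");np.savez("s1.npz",**d);print(state()["time"],state()["ee_pos"])
print([proj(d,SP+[0,0,z]) for z in(.088,.122)])
cv2.imwrite("pics/s1.png",cv2.resize(d["frame"],(800,600)))
E
```

```text
0.17 [0.52219919 0.19640952 0.22093063] [ 0.32625232 -0.28699798  1.62736026 -0.04495442  1.51222001  1.72314923]
3.311592653589793 [0.58360081 0.20979048 0.22093063] [ 0.27377057  0.41977988  0.89031504  0.03506442  2.12217354 -1.45302746]
1.7407963267948965 [0.55959048 0.17239919 0.22093063] [ 0.07159399  0.03652614  1.33031163  0.29863008  1.79433779 -0.03460237]
-1.4007963267948966 [0.54620952 0.23380081 0.22093063] None
26.675 [0.58381462 0.20914743 0.22103372]
[array([274.46952561, 209.84994967]), array([274.24758626, 209.91630008])]
```

View pics/s1.png

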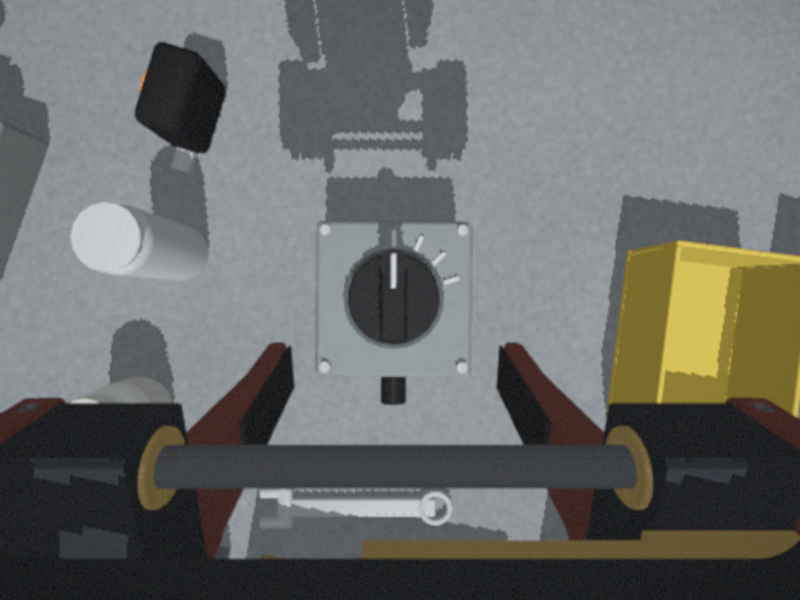

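The view shows the switch square with the image: skirt centre (394,298), white pointer line at (394,270), ribs on the clockwise side at (419,243)–(451,280). I'll refine the centre from its four screws, then grip and turn.

```bash
python3 - <<'E'
from h import *
from bench import *
d=dict(np.load("s1.npz"))
P=np.array([onz(d,((u+.5)*.7-.5,(v+.5)*.7-.5),.076) for u,v in[(325,229.5),(463,229.5),(325,367),(463,367)]])
x=P[2]+P[3]-P[0]-P[1];yaw=np.arctan2(x[1],x[0]);c=P.mean(0)
print(c,yaw)
G=np.array([c[0],c[1],.101])
move_to(G+[0,0,.07],down(yaw+np.pi)); move_l(G,speed=.1)
s=state();print(s["ft_force"],s["ee_pos"]-G); close();hold(.1);s=state();print(s["finger_gap"],s["ft_force"],s["moment"],s["joint_pos"][5],s["time"])
for a in np.arange(1,9)*1.34/8:
    move_to(G,down(yaw+np.pi-a)); s=state();print(round(a,2),s["ft_force"].round(1),s["moment"].round(2),round(s["finger_gap"],4),round(s["time"],2))
hold(.3)
d=get_image("wrist");np.savez("s2.npz",**d);t=get_image("top");s=state();print(s["time"],s["joint_pos"],s["ft_force"],s["moment"])
u=proj(t,G).astype(int)
a=cv2.resize(d["frame"],(533,400));b=cv2.resize(t["frame"][u[1]-50:u[1]+50,u[0]-33:u[0]+33],(264,400),interpolation=cv2.INTER_CUBIC)
cv2.imwrite("pics/s2.png",np.hstack([a,b]))
E
```

```text
[0.55140028 0.20407021 0.076     ] 0.16839204887584003
[-0.07315338 -0.78041218  0.87197718] [0.00040782 0.00011402 0.00073398]
0.0179121685851026 [ 1.02780553 -6.24712743  0.63241439] [-0.73187614 -0.20892018 -0.18553251] -1.4422991493064474 29.25
0.17 [-0.  -5.9  0.6] [-0.83 -0.21  0.12] 0.0178 29.53
0.34 [ 0.1 -5.7  0.8] [-0.85 -0.27  0.05] 0.0176 29.82
0.5 [ 0.7 -4.8 -0.4] [-0.82 -0.25  0.12] 0.0176 30.1
0.67 [ 1.2 -5.4 -0.1] [-0.77 -0.37  0.1 ] 0.0178 30.38
0.84 [ 1.6 -4.8 -0.1] [-0.78 -0.4   0.09] 0.0174 30.67
1.01 [ 1.4 -4.7 -0.4] [-0.77 -0.53  0.23] 0.0178 30.95
1.17 [ 2.2 -3.9 -0.5] [-0.68 -0.56  0.14] 0.018 31.23
1.34 [ 4.9 -4.6 -0.8] [-0.63 -0.67  0.18] 0.0181 31.52
31.9167 [ 2.95970845e-01  7.21552728e-02  1.48010591e+00 -1.58627608e-03
  1.58808973e+00 -1.08922869e-01] [ 4.85229588 -3.80047645 -1.13146511] [-0.69420693 -0.67059324  0.17581569]
```

View pics/s2.png

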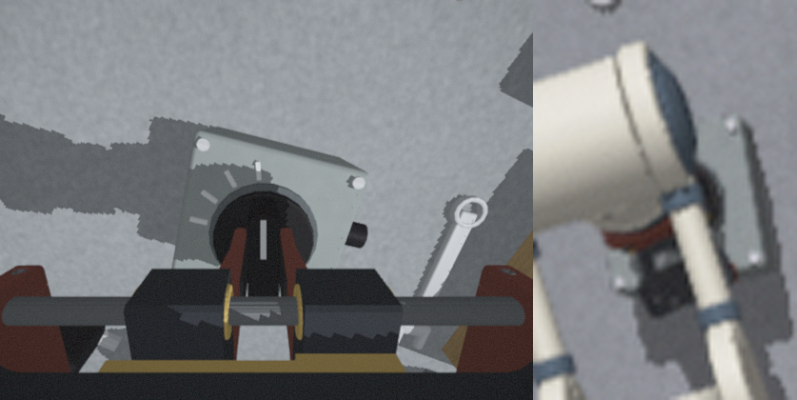

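The white pointer line (263,240) lies along the fingers, just past the third rib (257,170). The finger gap is 18 mm and the moment is 0.18 N m against the spring, so it is held at the third click.

```bash
python3 -c "
from bench import *
print(state()['finger_gap'],state()['time']);print(job_done())"
```

```text
0.018275397291327756 31.9167
the job is handed in; nothing more can be done
None
```

Job handed in at 31.9 s; no verdict was returned. The throttle lever was released at 0.46 rad, against about 0.476 for the idle clip (roughly 1 mm apart), and the preheat switch is still gripped just past its third click.

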